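# Hook up the drop shield of the laser station and tip up the specimen

## Robot

A 7-joint arm with a two-finger parallel gripper is mounted at the origin on the work surface. World frame = base frame: x ahead of the robot, y to its left, z up, the work surface at z = 0. Lengths are in m, angles in degrees, forces in N, time in s.
With the tool pointing down it reaches from about 0.425 to 0.875 m from the base axis. Payload 4.7 kg.
Tool frame: the origin (TCP) lies at the very end of the fingers, on their centre line; the grasp point (between the pads) lies 19 mm behind it; z points along the fingers, y is the line along which they close (so a half turn about z gives the same grasp; the last joint's range is limited). The gripper opens to 87 mm and grips with 3 to 60 N. Pads are 19 mm wide; open, the fingers measure 117 mm over their backs; the gripper's body (75 mm by 190 mm) begins 51 mm behind the grasp point.
Start: joints at [73.688, 18.392, -4.016, 83.108, 1.295, 78.541, -3.26], TCP at [0.191, -0.621, 0.223] pointing down, gripper open.
Joint ranges: [-163.93, 163.93], [-17.29, 119.83], [-79.2, 71.16], [3.27, 140.29], [-89.18, 269.18], [5.43, 117.66], [-154.24, 154.24]. Speed limits (degrees/s): [147.25, 147.25, 180, 180, 180, 180, 180].

## Interface

Orientations are given as [roll, pitch, yaw] about the fixed x, y, z axes, in that order (R = Rz(yaw) Ry(pitch) Rx(roll)).
In Python, from cell import get_obs, read_camera, sign_off, silhouettes gives the robot as it stands.
- The arm moves only by the tool play_rows, never from a script. Its argument "steps" is a list that holds one entry, the list of rows, each a list of 7 numbers: the shift along the tool's x, y, z in m, then the turn, a rotation vector about the tool's x, y, z in rad, then the finger opening in m, from 0 to 0.087. A call has 1 to 12 rows; each row shifts and turns the commanded pose from where the row before left it, along the tool's axes as they then stand; what a row does not reach is not made up. A row lasts 1/10 s, in which the tool goes at most 50 mm and 8.59 degrees, less where a joint would pass 70% of its speed; a pose out of reach is approached as far as the arm can. A call is refused whole if a number of a shift passes 0.05 or a number of a turn 0.15, either way. A call with a gripper value outside its range is refused whole. The fingers move at their own pace and stop on an object; "force" is the grip in N (left out, the last holds). Time passes only in rows, so rows that do not move let the fingers close. It gives the time, the measured TCP pose, the force, the opening and the grip force at its end, in the units of the state.
- get_obs(): the state, without advancing time (a new reading comes with each control period).
- read_camera(name): name is "scene" or "top" or "wrist"; returns a dict with "frame" (384x512x3 uint8, red, green, blue), "intrinsics" (3x3 intrinsics, pixels), "view" (4x4, takes a point from world to camera coordinates). Camera axes: x right, y up, looking along -z (the intrinsics and any distortion apply to the point x, -y, -z); pixel columns grow to the right and rows downward; lengths in m; the calibration is good to about 2 mm. The wrist camera is an equidistant fisheye: a pixel r from the principal point sees the ray r / f radians off the axis. A picture is of the moment at which its call begins. There is no depth.
- sign_off(): hands the job in; it is judged then, once.
Trained networks look in the newest picture that a camera, given by its name, has taken for a name from the list of things; names that differ only in an ending like _2 or _b are one class to them, and where a whole thing is asked for, a point or a joint stands for the part that bears it (a point fixed in the world has none). Each returns a list of dicts, best first, with "p" (0 to 1); they miss things now and then, are a little off and sometimes report something else, mostly with a low value. They report only what shows in the picture. A call takes as long as a camera call. They do not tell look-alikes from the thing itself.
- silhouettes(camera, name): "pixels" (384x512 bool, what is visible of it) and "extent" ([left, top, right, bottom] in pixels, round what is visible of it).
The state is a dict: "time_s": time; "qpos": joint angles; "joint_velocities": joint speeds; "effort": joint torques, N m; "tool_pos": TCP position; "tool_rot": TCP orientation; "force": force on the tool from outside, world axes, zero at the start; "wrist_torque": the same for the moment, N m; "grip_width": finger opening in m; "grasp_force": force on a finger pad.
Only numpy, scipy, OpenCV 4.12 (cv2) and the standard library are available. Lean on these libraries where they do the work, as an engineer would, in place of code of your own. Each camera call takes 0.05 s, during which the arm holds its last target. There are 200 camera calls.

## Task

Open the small laser station for unloading: lift the drop shield with its slotted bar, hook the bar's slot onto the catch pin and let go, so that the shield hangs up there by itself. Then press the rocker's front tab fully down, so that the specimen plate on its other end tips up, and leave it so, with the plate still lying on its tray. Do not disturb the jar, the objective and the dish standing around.

Things in the scene. Friction and masses are not known exactly. Their poses are not given: they have to be found in the camera images.
- station: Fixed laser station. Its x axis points from its front (bar and tab, towards the robot) to its rear, y left, z up; all x, y below are along these. Origin: in the shield's plane, mid-width, on the work surface. Base plate x -130..150, y -110..110, 10 mm thick. Two guide rails at x 0, y -92 and 92, 205 mm high. White laser head on a column at the rear right (x 75..125, y -145..-50), up to 245 mm high.
- catch_axis (a point): Point on the base plate's top (10 mm above the work surface) straight below the catch pin, at x -20, y 55. The catch pin: level round steel pin, 10 mm diameter, along x, from its free end at x -26 to a collar at x 28. Its axis is fixed 216 to 258 mm above the work surface, different each time and not measured: find it by touch (from above, say) or by sight. It bears 25 N.
- post_foot (a point): Foot of the round post (13 mm diameter, 276 mm high, at x 42, y 55) on which the catch pin's dark collar is clamped.
- shield (a joint): Height of the clear drop shield (172 mm wide, 81 mm high, metal rim) above its lowest position, m; 0 down, at most 0.105. Slides freely up and down, falls when let go; with the bar it weighs 0.4 to 0.6 kg. Hooked, it hangs 0.031 to 0.073 m up.
- bar (a joint): Lean of the slotted bar, rad: 0 upright, positive when its top leans to +y. Range -0.15 to 0.85; a slightly stiff hinge keeps it where it is left. The bar is a plate 8 mm thick, 40 mm wide, at x -15, hinged on the shield's front, and can be lifted (with the shield) and swung. It is hooked upright.
- bar_hinge (a point): Hinge axis (along x) of the bar, on the shield at y 55; 100 mm above the work surface with the shield down. Distances along the bar from here: plain plate to 62 mm; mouth 62 to 78 mm, open at the bar's -y edge; seat (closed upper end of the slot) at 90 mm; top of the plate 110 mm; grip rod 140 mm.
- bar_seat (a point): Where the pin's axis lies when hooked: 85 mm from the hinge on the bar's centre line. The slot is 18 mm wide about this line; from the mouth it goes up to the seat, behind a lip (78 to 90 mm, -y edge). Swing the lifted bar towards -y over the pin, pin axis 67 to 73 mm from the hinge, until the slot's back wall (9 mm to +y) meets the pin; then let it down 12 to 18 mm.
- bar_grip (a point): Grip point of the bar: on the axis of the level, round steel grip rod at its top, 140 mm from the hinge. The rod, 12 mm diameter, runs along x, bare from x -77 to -19; this point is at x -55. It may turn between the fingers while the bar swings.
- rocker (a joint): Tip of the specimen rocker, rad: 0 level, 0.25 fully tipped (stop), front tab down and rear tray up. Pivot along y at x 20, y -34, 34 mm above the work surface. It is stiff (about 2 N on the tab) and stays where it is left.
- tab (a point): Centre of the top face of the rocker's black front tab, 34 x 50 mm (x, y), in front of the shield at x -102, y -34, 53 mm up; it moves down about 30 mm to the stop.
- tray (a point): Centre of the top face of the rocker's rear tray, 95 x 60 mm, where the specimen plate lies, behind the shield.
- coupon_mid (a point): Centre of the loose copper specimen plate, 70 x 50 x 5 mm, 60 g, lying on the tray; a low ridge at its front keeps it from sliding off when tipped.
- jar: Bystander: glass jar with black cap, 52 mm diameter, 65 mm high; origin at its underside.
- objective: Bystander: steel microscope objective standing up, 34 mm diameter, 62 mm high; origin at its underside.
- dish: Bystander: shallow glass dish, 84 mm diameter, 16 mm high; origin at its underside.
There are look-alikes about, which are no part of the job. Of the things that look like the part that bears coupon_mid, the middle-sized one is meant.

How it is judged (in metres and radians):
On the way, in this order (a step that is already met when the one before it is completed fails the run):
1. the shield hangs on the catch pin by its upright bar, at rest, and the robot has let go (value of joint shield above 0.025 m and value of joint bar between -0.1 and 0.1 rad and velocity of joint shield between -0.01 and 0.01 m/s and contact force between each of the arm, the fingers and anything else below 0.2 N), for 0.3 s.
2. the rocker's front tab is pressed down (value of joint shield above 0.025 m and value of joint bar between -0.1 and 0.1 rad and velocity of joint shield between -0.01 and 0.01 m/s and value of joint rocker above 0.21 rad), for 0.1 s.
At the end, for the whole second after the job is handed in: The shield is at rest more than 25 mm above its lowest position (only the catch pin can hold it there), its bar within 0.1 rad of upright; the rocker is tipped more than 0.21 rad (stop at 0.25) and the specimen plate's centre is within 20 mm of the tray's centre (all of step 2 and distance between coupon_mid and tray below 0.02 m); the robot touches nothing.
It fails at once if the jar is moved more than 20 mm or tipped (distance of jar from where it was at the start of the episode above 0.02 m or angle between jar's own z axis and vertical above 0.4 rad).
It fails at once if the objective is moved more than 20 mm or tipped (distance of objective from where it was at the start of the episode above 0.02 m or angle between objective's own z axis and vertical above 0.4 rad).
It fails at once if the dish is moved more than 20 mm or tipped (distance of dish from where it was at the start of the episode above 0.02 m or angle between dish's own z axis and vertical above 0.4 rad).
It fails at once if the specimen plate leaves its tray (distance between coupon_mid and tray above 0.03 m).
It also fails if it takes over 61 s, if anything falls off the work surface, if the arm or the gripper's body presses on something with over 40 N, if the wrist force passes 120 N, or if a joint passes its speed limit or range.

## Working session

There is one attempt and no reset: what is moved stays moved. The work goes in short steps, Python scripts to look and compute and a tool call to move; the robot and the scene stay as the last step left them, time stands still between calls to the robot, and variables do not carry over. Pictures are saved under pics/ and viewed, at most 10 in all, crops included, and the job is handed in when it is done.

Besides the shell and the picture viewer there is one more tool, called after ">>>" as name(argument=value, ...), one argument or row to a line, values as JSON. play_rows: Moves the arm, as the interface text tells. Its arguments: {"type":"object","properties":{"steps":{"type":"array","items":{"type":"array","items":{"type":"array","items":{"type":"number"}}}},"force":{"type":"number"}},"required":["steps"]}

```bash
mkdir -p pics
python3 - <<'E'
from cell import *
import cv2,numpy as np
o=get_obs();print({k:np.round(v,3).tolist() for k,v in o.items()})
ims=[]
for c in ["scene","top"]:
    r=read_camera(c);np.savez(c+".npz",**{k:r[k] for k in("frame","intrinsics","view")})
    cv2.imwrite(f"pics/{c}0.png",cv2.resize(r["frame"][:,:,::-1],(800,600)))
    print(c,np.round(r["intrinsics"],1).tolist(),np.round(r["view"],4).tolist(),r.keys())
    for n in ["station","shield","bar","bar_grip","tab","tray","coupon_mid","jar","objective","dish","rocker"]:
        for d in silhouettes(c,n):
            ys,xs=np.nonzero(d["pixels"]);print(c,n,round(d["p"],2),np.round(d["extent"]).tolist(),len(xs),xs.mean().round(1),ys.mean().round(1))
E
```

```text
{'time_s': 0.0, 'qpos': [73.688, 18.438, -4.016, 83.176, 1.294, 78.54, -3.261], 'joint_velocities': [-0.029, -0.03, -0.031, 0.037, 0.026, -0.094, 0.08], 'effort': [0.001, -49.129, -0.404, -31.253, -0.064, 0.044, 0.0], 'tool_pos': [0.191, -0.621, 0.221], 'tool_rot': [-179.891, 0.005, 17.121], 'force': [0.725, -0.695, -0.91], 'wrist_torque': [0.056, -0.016, 0.026], 'grasp_force': 0.0, 'grip_width': 0.087}
scene [[367.5, 0.0, 257.8], [0.0, 367.5, 197.9], [0.0, 0.0, 1.0]] [[0.6388, 0.7691, -0.0188, -0.4245], [-0.4738, 0.4125, 0.778, 0.165], [0.6062, -0.4881, 0.628, -1.2686], [0.0, 0.0, 0.0, 1.0]] dict_keys(['frame', 'intrinsics', 'view'])
scene station 0.63 [177.0, 131.0, 311.0, 302.0] 8645 242.3 236.4
scene station 0.34 [300.0, 209.0, 316.0, 231.0] 319 306.9 219.6
scene shield 0.66 [206.0, 134.0, 286.0, 244.0] 1375 250.9 195.7
scene shield 0.15 [173.0, 134.0, 312.0, 303.0] 8768 242.8 236.0
scene bar 0.92 [244.0, 135.0, 284.0, 196.0] 416 264.9 165.6
scene bar 0.35 [271.0, 187.0, 294.0, 209.0] 389 282.5 198.2
scene bar_grip 0.75 [248.0, 137.0, 281.0, 194.0] 341 264.7 165.6
scene tab 0.92 
[... 1266 characters left out ...]
.0] 282 194.2 243.0
top tab 0.57 [245.0, 190.0, 270.0, 279.0] 660 255.3 246.4
top tray 0.71 [244.0, 193.0, 271.0, 279.0] 985 256.6 240.2
top coupon_mid 0.74 [250.0, 195.0, 264.0, 220.0] 436 257.2 206.5
top coupon_mid 0.73 [306.0, 210.0, 343.0, 244.0] 721 323.0 227.4
top coupon_mid 0.57 [179.0, 234.0, 232.0, 265.0] 326 192.4 243.8
top coupon_mid 0.45 [250.0, 143.0, 269.0, 156.0] 170 260.4 149.4
top jar 0.57 [287.0, 262.0, 312.0, 280.0] 324 300.2 269.7
top objective 0.66 [178.0, 200.0, 194.0, 210.0] 128 186.4 205.1
top dish 0.86 [164.0, 233.0, 194.0, 268.0] 575 177.2 249.3
top rocker 0.67 [243.0, 195.0, 267.0, 280.0] 629 255.2 245.6
top rocker 0.39 [182.0, 182.0, 308.0, 284.0] 7296 245.8 231.5
```

Run:
```python
import cv2,numpy as np
a=np.load("scene.npz")["frame"][100:340,110:430,::-1]
b=np.load("top.npz")["frame"][130:310,130:370,::-1]
cv2.imwrite("pics/s1.png",cv2.resize(a,(800,600),interpolation=cv2.INTER_CUBIC))
cv2.imwrite("pics/t1.png",cv2.resize(b,(800,600),interpolation=cv2.INTER_CUBIC))
```

```text
(no output)
```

View pics/s1.png

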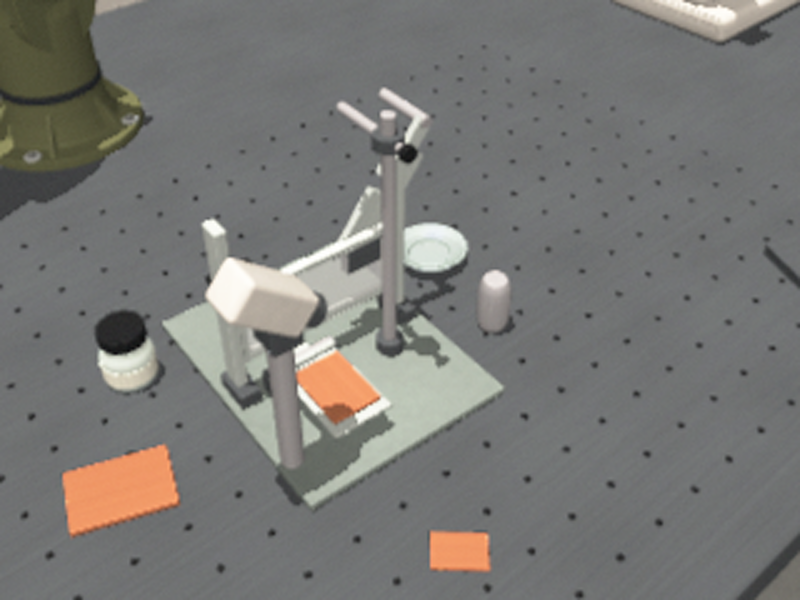

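View pics/t1.png

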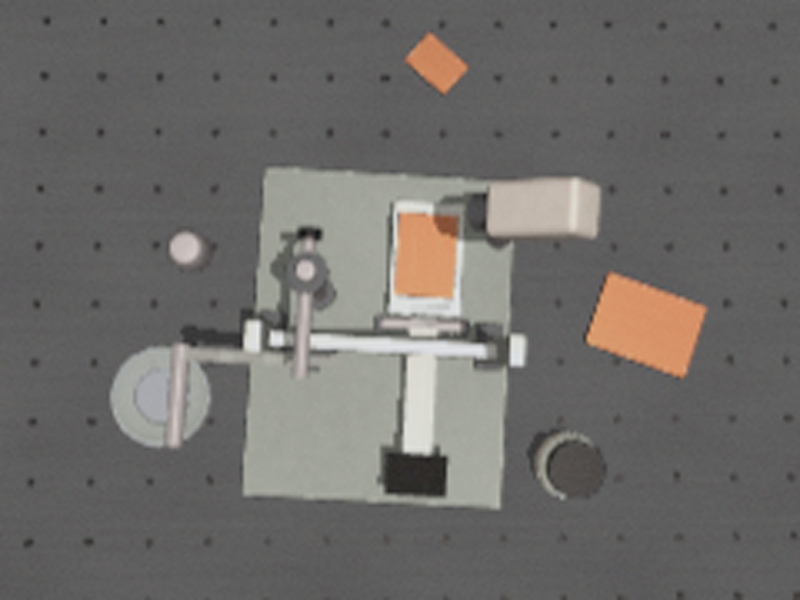

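The scene shows one station. At crop pixels in the scene view, the pin's free end is at (340,105), the grip rod runs (385,92) to (425,120), and the collar is at (388,140). In the top view, the pin tip is at (302,375), the leaning grip rod spans (173,445) to (180,345), and the tab is at (415,474).

Look-alikes for the specimen plate, in top crop pixels, are:
- (427,254), on the white tray: mid-sized, so this is the one.
- (437,63), on the table: small.
- (646,325), on the table: large.

The other upright rods are the post at (305,270) and the pin. I'll fit one model to all of these points.

```bash
cat > h.py <<'E'
import numpy as np
C={c:np.load(f"{c}.npz") for c in("scene","top")}
def proj(c,P):
    K=C[c]["intrinsics"];V=C[c]["view"];p=V[:3,:3]@P+V[:3,3]
    return np.array([K[0,0]*p[0]/-p[2]+K[0,2],K[1,1]*-p[1]/-p[2]+K[1,2]])
def world(s,P):
    c,n=np.cos(s[2]),np.sin(s[2]);return np.array([s[0]+c*P[0]-n*P[1],s[1]+n*P[0]+c*P[1],P[2]])
E
cat > fit.py <<'E'
from h import *
from scipy.optimize import least_squares
S=lambda u,v:(110+u*.4,100+v*.4)
T=lambda u,v:(130+u*.3,130+v*.3)
m=1e-3
def pts(q):
    h,b,r=q[3],q[4],140*m
    g=lambda x:(x*m,.055+r*np.sin(b),.1+r*np.cos(b))
    return [("top",(.15,.11,.01),T(265,168)),("top",(.15,-.11,.01),T(515,182)),("top",(-.13,-.11,.01),T(500,508)),("top",(-.13,.11,.01),T(243,496)),
 ("scene",(-.13,-.11,.01),S(163,322)),("scene",(.15,-.11,.01),S(310,505)),("scene",(.15,.11,.01),S(503,386)),
 ("top",(.042,.055,.276),T(305,270)),("scene",(.042,.055,.276),S(388,115)),
 ("top",(0,.092,.205),T(254,333)),("top",(0,-.092,.205),T(517,350)),("scene",(0,-.092,.205),S(213,226)),("top",(-.102,-.034,.053),T(415,474)),
 ("top",(-.026,.055,h),T(302,374)),("scene",(-.026,.055,h),S(341,106)),
 ("top",g(-77),T(173,443)),("scene",g(-77),S(385,93)),("scene",g(-19),S(425,120)),("top",g(-19),T(180,347))]
f=lambda q:np.concatenate([proj(c,world(q,np.array(P)))-uv for c,P,uv in pts(q)])
s=least_squares(f,[.7,0,0,.235,.8],x_scale=[.01,.01,.05,.01,.1],loss="soft_l1")
q=s.x;print("x,y,yaw_deg,h,bar",q[:2],np.degrees(q[2]),q[3:]);print(np.round(f(q).reshape(-1,2),1).tolist())
np.save("q.npy",q)
b=q[4]
for n,P in dict(grip=(-.055,.055+.14*np.sin(b),.1+.14*np.cos(b)),pintip=(-.026,.055,q[3]),tab=(-.102,-.034,.053),hinge=(-.015,.055,.1)).items(): print(n,world(q,np.array(P)).round(4))
for n,c in dict(jar=(300.2,269.7,.05),objective=(186.4,205.1,.06),dish=(177.2,249.3,.01)).items():
    g=least_squares(lambda w:proj("top",np.array([w[0],w[1],c[2]]))-c[:2],[.6,0]).x;print(n,g.round(3))
E
python3 fit.py
```

```text
x,y,yaw_deg,h,bar [0.58269178 0.00359109] -3.652093732933888 [0.25224413 0.65460821]
[[-0.1, -1.2], [0.4, -0.5], [0.0, -0.2], [-1.0, -1.1], [-1.2, -0.2], [-0.4, 0.8], [0.7, 0.7], [0.1, -0.4], [-0.3, -0.2], [-0.6, 0.2], [-0.0, -0.0], [-0.3, 0.2], [-0.0, -0.2], [-0.7, 0.5], [-0.2, 0.0], [-0.6, 0.1], [-0.3, 0.6], [-1.4, -0.4], [-0.5, 3.0]]
grip [0.5367 0.147  0.2111]
pintip [0.5602 0.0601 0.2522]
tab [ 0.4787 -0.0238  0.053 ]
hinge [0.5712 0.0594 0.1   ]
jar [ 0.484 -0.149]
objective [0.659 0.161]
dish [0.539 0.192]
```

>>> play_rows(
  steps=[
    [[0, 0, -0.037, 0, 0, 0.121, 0], [0, 0, -0.037, 0, 0, 0.121, 0], [0, 0, -0.037, 0, 0, 0.121, 0], [0.021, -0.044, 0, 0, 0, 0, 0], [0.021, -0.044, 0, 0, 0, 0, 0], [0.021, -0.044, 0, 0, 0, 0, 0], [0.021, -0.044, 0, 0, 0, 0, 0], [0.021, -0.044, 0, 0, 0, 0, 0], [0.021, -0.044, 0, 0, 0, 0, 0], [0.021, -0.044, 0, 0, 0, 0, 0], [0.021, -0.044, 0, 0, 0, 0, 0], [0.021, -0.044, 0, 0, 0, 0, 0]],
  ],
  force=20,
)

```text
time_s: 2.4
tool_pos: [0.406, -0.2362, 0.3339]
tool_rot: [179.9, -0.0, -3.7]
force: [0.8, -0.1, -0.5]
grip_width: 0.0025
grasp_force: 0.0
```

>>> play_rows(
  steps=[
    [[0.021, -0.043, 0, 0, 0, 0, 0], [0.021, -0.043, 0, 0, 0, 0, 0], [0.021, -0.043, 0, 0, 0, 0, 0], [0.021, -0.043, 0, 0, 0, 0, 0], [0.021, -0.043, 0, 0, 0, 0, 0], [0.021, -0.043, 0, 0, 0, 0, 0], [0, 0, 0, 0, 0, 0, 0], [0, 0, 0, 0, 0, 0, 0], [0, 0, 0, 0, 0, 0, 0]],
  ],
)

```text
time_s: 3.3
tool_pos: [0.5474, 0.0098, 0.3334]
tool_rot: [179.9, 0.0, -3.8]
force: [-0.3, -1.0, -0.1]
grip_width: 0.0002
grasp_force: 0.0
```

>>> play_rows(
  steps=[
    [[0.013, -0.025, 0, 0, 0, 0, 0], [0.013, -0.025, 0, 0, 0, 0, 0], [0, 0, 0.03, 0, 0, 0, 0], [0, 0, 0.03, 0, 0, 0, 0], [0, 0, 0.007, 0, 0, 0, 0], [0, 0, 0, 0, 0, 0, 0], [0, 0, 0, 0, 0, 0, 0], [0, 0, 0, 0, 0, 0, 0]],
  ],
)

```text
time_s: 4.1
tool_pos: [0.5777, 0.0592, 0.2684]
tool_rot: [-180.0, -0.2, -3.7]
force: [0.6, 0.4, -0.7]
grip_width: 0.0004
grasp_force: 0.0
```

>>> play_rows(
  steps=[
    [[0, 0, 0.002, 0, 0, 0, 0], [0, 0, 0.002, 0, 0, 0, 0], [0, 0, 0, 0, 0, 0, 0], [0, 0, 0, 0, 0, 0, 0]],
  ],
)

```text
time_s: 4.5
tool_pos: [0.5767, 0.0595, 0.2625]
tool_rot: [180.0, 0.0, -3.7]
force: [-0.4, -0.1, 0.1]
grip_width: 0.0006
grasp_force: 0.0
```

>>> play_rows(
  steps=[
    [[0, 0, 0.002, 0, 0, 0, 0], [0, 0, 0.001, 0, 0, 0, 0], [0, 0, 0, 0, 0, 0, 0], [0, 0, 0, 0, 0, 0, 0]],
  ],
)

```text
time_s: 4.9
tool_pos: [0.5767, 0.0595, 0.2595]
tool_rot: [180.0, 0.0, -3.7]
force: [0.4, -0.1, -0.5]
grip_width: 0.0001
grasp_force: 0.0
```

>>> play_rows(
  steps=[
    [[0, 0, 0.001, 0, 0, 0, 0], [0, 0, 0.001, 0, 0, 0, 0], [0, 0, 0, 0, 0, 0, 0]],
  ],
)

```text
time_s: 5.2
tool_pos: [0.5767, 0.0595, 0.2573]
tool_rot: [180.0, 0.0, -3.7]
force: [0.3, 1.4, 0.3]
grip_width: 0.0005
grasp_force: 0.0
```

>>> play_rows(
  steps=[
    [[0, 0, 0.001, 0, 0, 0, 0], [0, 0, 0.001, 0, 0, 0, 0], [0, 0, 0, 0, 0, 0, 0]],
  ],
)

```text
time_s: 5.5
tool_pos: [0.5769, 0.0595, 0.2568]
tool_rot: [180.0, -0.1, -3.7]
force: [-2.2, -0.1, 5.9]
grip_width: 0.0003
grasp_force: 3.0
```

>>> play_rows(
  steps=[
    [[0, 0, -0.03, 0, 0, 0, 0.087], [0, 0, -0.03, 0, 0, 0, 0.087], [-0.018, -0.028, 0, 0, 0, 0, 0.087], [-0.018, -0.028, 0, 0, 0, 0, 0.087], [-0.017, -0.029, 0, 0, 0, 0, 0.087], [0, 0, 0, 0, 0, 0, 0.087], [0, 0, 0.03, 0, 0, 0, 0.087], [0, 0, 0.03, 0, 0, 0, 0.087], [0, 0, 0, 0, 0, 0, 0.087], [0, 0, 0, 0, 0, 0, 0.087]],
  ],
)

```text
time_s: 6.5
tool_pos: [0.5295, 0.1473, 0.2558]
tool_rot: [180.0, 0.0, -3.7]
force: [0.8, 0.3, 0.2]
grip_width: 0.0724
grasp_force: 0.0
```

Run:
```python
from cell import *
import cv2,numpy as np
o=get_obs();print(o["tool_pos"],o["grip_width"],o["force"])
ims=[read_camera(c)["frame"] for c in("wrist","top")]
cv2.imwrite("pics/w2.png",cv2.resize(np.hstack([ims[0],ims[1][100:,:][:,100:400].copy() if 0 else ims[1]])[:,:,::-1],(800,300)))
```

```text
[0.52947404 0.14725684 0.25581606] 0.07244096703162918 [0.76722025 0.3456255  0.21815461]
```

View pics/w2.png

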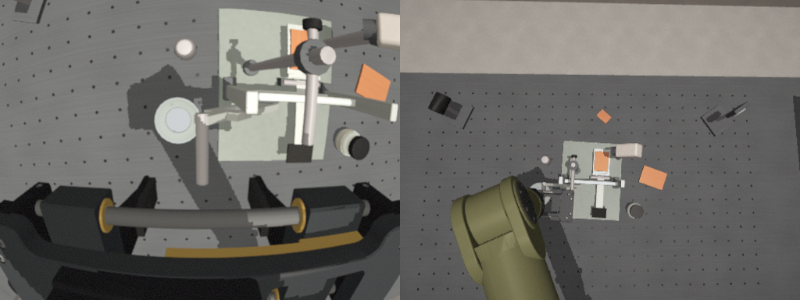

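The wrist view shows the grip rod at (203,112) to (203,185), centred between the fingers and lined up with them. I'll go down and grasp it.

>>> play_rows(
  steps=[
    [[0, 0, 0.03, 0, 0, 0, 0.087], [0, 0, 0.025, 0, 0, 0, 0.087], [0, 0, 0.006, 0, 0, 0, 0.06], [0, 0, 0, 0, 0, 0, 0.03], [0, 0, 0, 0, 0, 0, 0.0], [0, 0, 0, 0, 0, 0, 0], [0, 0, 0, 0, 0, 0, 0], [0, 0, 0, 0, 0, 0, 0], [0, 0, 0, 0, 0, 0, 0], [0, 0, 0, 0, 0, 0, 0]],
  ],
  force=25,
)

```text
time_s: 7.6
tool_pos: [0.5294, 0.1477, 0.1946]
tool_rot: [180.0, -0.0, -3.7]
force: [-0.2, -0.4, -0.3]
grip_width: 0.0307
grasp_force: 0.0
```

>>> play_rows(
  steps=[
    [[0, 0, 0, 0, 0, 0, 0], [0, 0, 0, 0, 0, 0, 0], [0, 0, 0, 0, 0, 0, 0], [0, 0, 0, 0, 0, 0, 0], [0, 0, 0, 0, 0, 0, 0]],
  ],
)

```text
time_s: 8.1
tool_pos: [0.5293, 0.1476, 0.1944]
tool_rot: [180.0, 0.0, -3.7]
force: [-0.5, 0.3, -0.5]
grip_width: 0.0109
grasp_force: 25.0
```

>>> play_rows(
  steps=[
    [[0, 0, -0.01, 0, 0, 0, 0], [0, 0, -0.01, 0, 0, 0, 0], [0, 0, -0.015, 0, 0, 0, 0], [0, 0, -0.015, 0, 0, 0, 0], [0, 0, -0.015, 0, 0, 0, 0], [0, 0, -0.016, 0, 0, 0, 0], [0, 0, 0, 0, 0, 0, 0], [0, 0, 0, 0, 0, 0, 0], [0, 0, 0, 0, 0, 0, 0]],
  ],
  force=40,
)

```text
time_s: 9.0
tool_pos: [0.5293, 0.1482, 0.2753]
tool_rot: [-180.0, -0.0, -3.6]
force: [0.9, -2.2, -4.4]
grip_width: 0.0109
grasp_force: 40.0
```

Run:
```python
from cell import *
import cv2,numpy as np
o=get_obs();p=o["tool_pos"];print(p,o["force"],o["grip_width"])
q=np.load("q.npy");c,s=np.cos(q[2]),np.sin(q[2])
d=np.array(p[:2])-q[:2];ys=-s*d[0]+c*d[1];b=np.arcsin((ys-.055)/.14)
print("ys",ys,"lean",b,"hinge z",p[2]+.0166-.14*np.cos(b))
# arc plan, hinge z .1805
z0,y0=p[2],ys
for t in [.5,.35,.2,.1,0,-.03,-.055]:
    print(t,"dy_station from here",round(.055+.14*np.sin(t)-y0,4),"z tcp",round(.1805+.14*np.cos(t)-.0166,4))
f=read_camera("scene")["frame"];cv2.imwrite("pics/s3.png",cv2.resize(f[90:270,170:410,::-1],(800,600)))
```

```text
[0.52932756 0.14823543 0.2753014 ] [ 0.89934421 -2.20386005 -4.38815833] 0.010896123650653131
ys 0.14095141102057013 lean 0.661040681537611 hinge z 0.18139187545848906
0.5 dy_station from here -0.0188 z tcp 0.2868
0.35 dy_station from here -0.0379 z tcp 0.2954
0.2 dy_station from here -0.0581 z tcp 0.3011
0.1 dy_station from here -0.072 z tcp 0.3032
0 dy_station from here -0.086 z tcp 0.3039
-0.03 dy_station from here -0.0902 z tcp 0.3038
-0.055 dy_station from here -0.0936 z tcp 0.3037
```

View pics/s3.png

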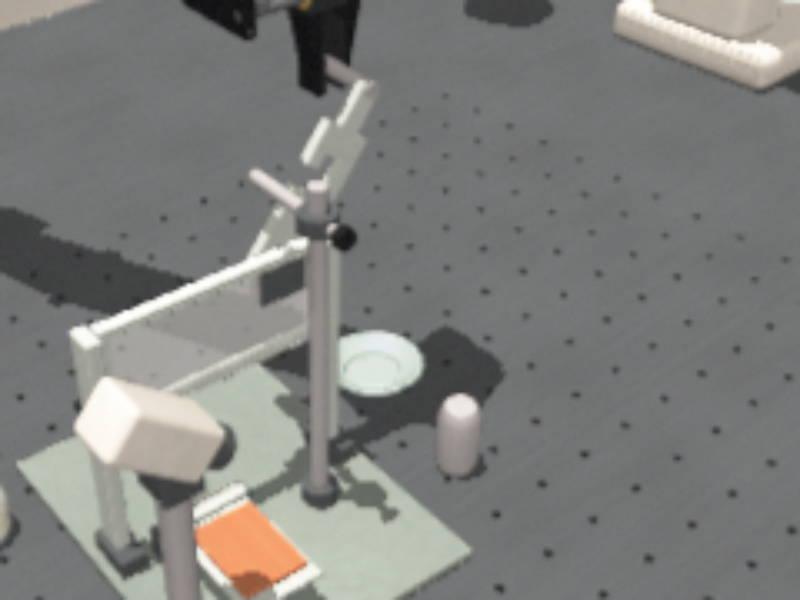

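>>> play_rows(
  steps=[
    [[0, 0.01, -0.006, 0, 0, 0, 0], [0, 0.009, -0.0055, 0, 0, 0, 0], [0, 0.01, -0.005, 0, 0, 0, 0], [0, 0.009, -0.0037, 0, 0, 0, 0], [0, 0, 0, 0, 0, 0, 0], [0, 0, 0, 0, 0, 0, 0]],
  ],
)

```text
time_s: 9.65
tool_pos: [0.5269, 0.1091, 0.2958]
tool_rot: [180.0, -0.0, -3.7]
force: [1.7, -0.6, -3.5]
grip_width: 0.0108
grasp_force: 40.0
```

>>> play_rows(
  steps=[
    [[0, 0.01, -0.003, 0, 0, 0, 0], [0, 0.01, -0.0022, 0, 0, 0, 0], [0, 0.009, -0.0015, 0, 0, 0, 0], [0, 0.009, -0.0009, 0, 0, 0, 0], [0, 0.009, -0.0005, 0, 0, 0, 0], [0, 0, 0, 0, 0, 0, 0], [0, 0, 0, 0, 0, 0, 0]],
  ],
)

```text
time_s: 10.35
tool_pos: [0.524, 0.0622, 0.3038]
tool_rot: [180.0, -0.0, -3.7]
force: [3.8, 1.1, -4.6]
grip_width: 0.0106
grasp_force: 40.0
```

>>> play_rows(
  steps=[
    [[0, 0.002, 0, 0, 0, 0, 0], [0, 0.002, 0, 0, 0, 0, 0], [0, 0.002, 0, 0, 0, 0, 0], [0, 0, 0, 0, 0, 0, 0]],
  ],
)

```text
time_s: 10.75
tool_pos: [0.5237, 0.0575, 0.3037]
tool_rot: [-180.0, -0.0, -3.6]
force: [3.8, 1.8, -5.4]
grip_width: 0.0108
grasp_force: 40.0
```

>>> play_rows(
  steps=[
    [[0, 0, 0.003, 0, 0, 0, 0], [0, 0, 0.003, 0, 0, 0, 0], [0, 0, 0.003, 0, 0, 0, 0], [0, 0, 0, 0, 0, 0, 0], [0, 0, 0, 0, 0, 0, 0]],
  ],
)

```text
time_s: 11.25
tool_pos: [0.5237, 0.0574, 0.2944]
tool_rot: [-180.0, -0.0, -3.6]
force: [5.2, 2.8, -6.2]
grip_width: 0.0109
grasp_force: 40.0
```

>>> play_rows(
  steps=[
    [[0, 0, 0.002, 0, 0, 0, 0], [0, 0, 0.001, 0, 0, 0, 0], [0, 0, 0.001, 0, 0, 0, 0], [0, 0, 0, 0, 0, 0, 0], [0, 0, 0, 0, 0, 0, 0]],
  ],
)

```text
time_s: 11.75
tool_pos: [0.5237, 0.0574, 0.2919]
tool_rot: [-180.0, -0.1, -3.6]
force: [1.7, 2.9, 4.9]
grip_width: 0.0107
grasp_force: 40.0
```

>>> play_rows(
  steps=[
    [[0, -0.002, -0.0007, 0, 0, 0, 0], [0, -0.001, 0, 0, 0, 0, 0], [0, 0, 0, 0, 0, 0, 0]],
  ],
)

```text
time_s: 12.05
tool_pos: [0.5237, 0.0579, 0.2919]
tool_rot: [179.8, -0.0, -3.8]
force: [0.1, -2.4, 5.4]
grip_width: 0.0107
grasp_force: 40.0
```

>>> play_rows(
  steps=[
    [[0, 0, 0, 0, 0, 0, 0.02], [0, 0, 0, 0, 0, 0, 0.03], [0, 0, 0, 0, 0, 0, 0.04], [0, 0, 0, 0, 0, 0, 0.05], [0, 0, 0, 0, 0, 0, 0.06], [0, 0, 0, 0, 0, 0, 0.06]],
  ],
  force=20,
)

```text
time_s: 12.65
tool_pos: [0.5235, 0.0599, 0.2914]
tool_rot: [180.0, 0.0, -3.7]
force: [-0.3, 0.1, 0.1]
grip_width: 0.0506
grasp_force: 0.0
```

Run:
```python
from cell import *
import cv2,numpy as np
o=get_obs();print(o["tool_pos"],o["force"],o["grip_width"])
f=read_camera("scene")["frame"];cv2.imwrite("pics/s4.png",cv2.resize(f[90:270,170:410,::-1],(800,600)))
```

```text
[0.52353344 0.05991415 0.29137456] [-0.30854731  0.14009197  0.0537114 ] 0.05059431027068598
```

View pics/s4.png

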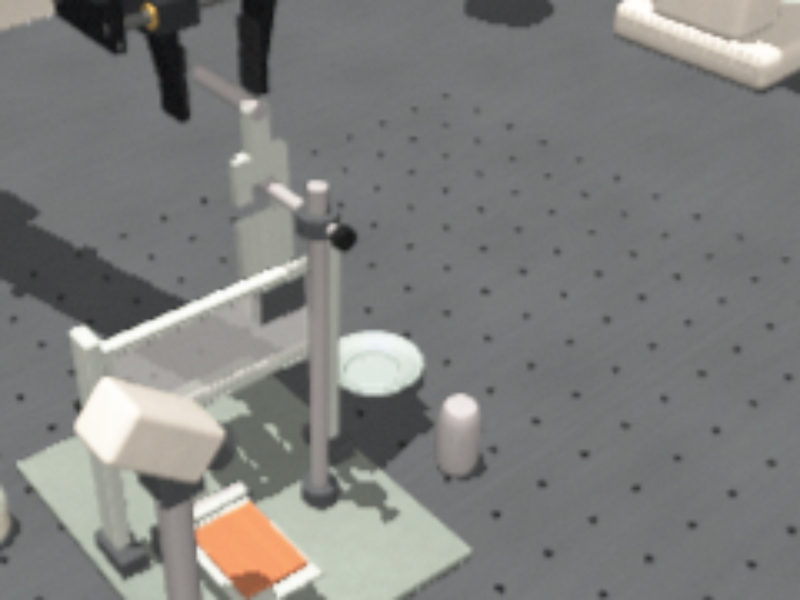

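Hooked: the pin at (285,195) sits in the slot and the bar is upright. Next I'll back away upwards and go over to the tab.

>>> play_rows(
  steps=[
    [[0, 0, 0, 0, 0, 0, 0.06], [0, 0, -0.03, 0, 0, 0, 0.06], [0, 0, -0.035, 0, 0, 0, 0.06], [-0.0225, 0, 0, 0, 0, 0, 0], [-0.0225, 0, 0, 0, 0, 0, 0], [0, 0.031, 0, 0, 0, 0, 0], [0, 0.031, 0, 0, 0, 0, 0], [0, 0.031, 0, 0, 0, 0, 0], [0, 0, 0, 0, 0.0875, 0, 0], [0, 0, 0, 0, 0.0875, 0, 0], [0, 0, 0, 0, 0, 0, 0], [0, 0, 0, 0, 0, 0, 0]],
  ],
)

```text
time_s: 13.9
tool_pos: [0.4726, -0.03, 0.357]
tool_rot: [179.9, -10.0, -3.7]
force: [-0.1, 0.3, -0.6]
grip_width: 0.0017
grasp_force: 0.0
```

>>> play_rows(
  steps=[
    [[-0.012, 0, 0, 0, 0, 0, 0], [-0.006, 0, 0.036, 0, 0, 0, 0], [-0.006, 0, 0.036, 0, 0, 0, 0], [-0.006, 0, 0.036, 0, 0, 0, 0], [-0.007, 0, 0.036, 0, 0, 0, 0], [-0.006, 0, 0.036, 0, 0, 0, 0], [-0.007, 0, 0.036, 0, 0, 0, 0], [0.005, 0, 0.036, 0, 0, 0, 0], [0, 0, 0.02, 0, 0, 0, 0], [0, 0, 0, 0, 0, 0, 0], [0, 0, 0, 0, 0, 0, 0]],
  ],
)

```text
time_s: 15.0
tool_pos: [0.4758, -0.0298, 0.0809]
tool_rot: [-179.9, -9.9, -3.6]
force: [-0.0, -0.5, 0.2]
grip_width: 0.0005
grasp_force: 0.0
```

>>> play_rows(
  steps=[
    [[-0.0015, 0, 0.008, 0, 0, 0, 0], [-0.0015, 0, 0.008, 0, 0, 0, 0], [-0.001, 0, 0.006, 0, 0, 0, 0], [-0.001, 0, 0.006, 0, 0, 0, 0], [-0.001, 0, 0.006, 0, 0, 0, 0], [-0.001, 0, 0.006, 0, 0, 0, 0], [-0.001, 0, 0.006, 0, 0, 0, 0], [-0.001, 0, 0.006, 0, 0, 0, 0], [0, 0, 0, 0, 0, 0, 0], [0, 0, 0, 0, 0, 0, 0]],
  ],
)

```text
time_s: 16.0
tool_pos: [0.4763, -0.0301, 0.028]
tool_rot: [-180.0, -10.0, -3.7]
force: [-0.4, -0.2, -0.3]
grip_width: 0.0005
grasp_force: 0.0
```

>>> play_rows(
  steps=[
    [[-0.0005, 0, 0.003, 0, 0, 0, 0], [-0.0005, 0, 0.003, 0, 0, 0, 0], [0, 0, 0.002, 0, 0, 0, 0], [0, 0, 0, 0, 0, 0, 0], [0, 0, 0, 0, 0, 0, 0]],
  ],
)

```text
time_s: 16.5
tool_pos: [0.4774, -0.0303, 0.0223]
tool_rot: [179.9, -10.1, -3.7]
force: [-11.5, 1.7, 25.5]
grip_width: 0.0006
grasp_force: 14.1
```

Run:
```python
from cell import *
import cv2,numpy as np
o=get_obs();print(o["tool_pos"],o["force"])
f=read_camera("scene")["frame"];g=read_camera("wrist")["frame"]
cv2.imwrite("pics/s5.png",cv2.resize(np.hstack([f[120:312,130:386,::-1],cv2.resize(g[:,:,::-1],(256,192))]),(800,300)))
```

```text
[ 0.47740977 -0.03029637  0.02231985] [-11.47521036   1.6581694   25.52839875]
```

View pics/s5.png

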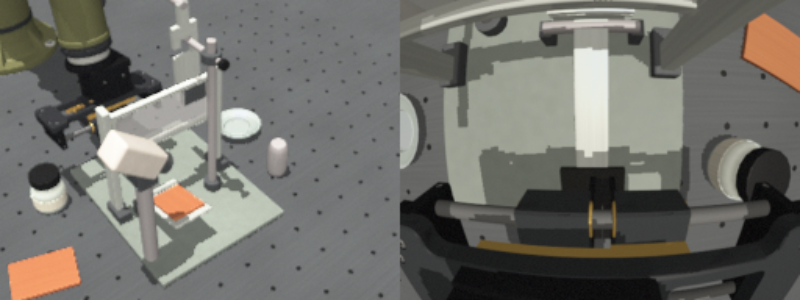

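The tab is at its stop: 25 N of force, with the fingers on the tab at (595,185). The plate is tipped at (180,200) and the jar hasn't moved. Backing off now.

>>> play_rows(
  steps=[
    [[0.0005, 0, -0.004, 0, 0, 0, 0], [0.002, 0, -0.01, 0, 0, 0, 0], [0.003, 0, -0.02, 0, 0, 0, 0], [-0.01, 0, -0.03, 0, 0, 0, 0], [-0.01, 0, -0.03, 0, 0, 0, 0], [-0.01, 0, -0.02, 0, 0, 0, 0], [0, 0, 0, 0, 0, 0, 0], [0, 0, 0, 0, 0, 0, 0]],
  ],
)

```text
time_s: 17.4
tool_pos: [0.4329, -0.0278, 0.1283]
tool_rot: [179.9, -10.1, -3.7]
force: [-0.2, -0.4, -0.4]
grip_width: 0.0004
grasp_force: 0.0
```

Run:
```python
from cell import *
import cv2,numpy as np
o=get_obs();print(o["tool_pos"],o["force"])
f=read_camera("scene")["frame"];g=read_camera("wrist")["frame"]
cv2.imwrite("pics/s6.png",cv2.resize(np.hstack([f[120:312,130:386,::-1],cv2.resize(g[:,:,::-1],(256,192))]),(800,300)))
```

```text
[ 0.43287294 -0.0277563   0.12825304] [-0.17159168 -0.4129073  -0.35888817]
```

View pics/s6.png

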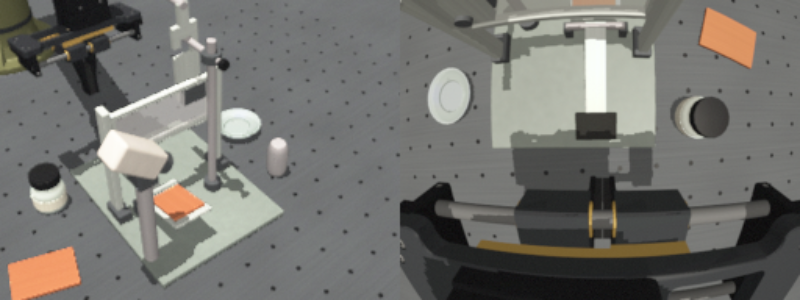

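The shield hangs on the pin, the tab stays down at (595,125), the plate lies on its tray at (180,200), and the arm touches nothing. Handing in.

```bash
python3 -c "
from cell import *
print(sign_off())"
```

```text
the job is handed in; nothing more can be done
None
```

The job is handed in: the shield hangs on the catch pin by its upright bar, the rocker tab is pressed to its stop with the plate still on its tray, and the jar, objective and dish look undisturbed in the last pictures; sign-off returned no verdict.

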